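Screw the parts jar's lid down snug

ROBOT

A 6-joint arm with a two-finger parallel gripper is mounted at the origin on a cart in front of the work surface, level with it; the furniture and walls round the work are solid. World frame = base frame: x ahead of the robot, y to its left, z up, the work surface at z = 0. Lengths are in mm, angles in rad, forces in N, time in s.
With the tool pointing down it reaches from about 300 to 750 mm from the base axis. Payload 8.5 kg.
Tool frame: the origin (TCP) lies midway between the tips of the shut fingers; the grasp point (between the pads) lies env.hold_point_z behind it (env.hold_point_z is the distance from the TCP to the grasp point, in mm); z points along the fingers, y is the line along which they close (so a half turn about z gives the same grasp; the last joint's range is limited). The gripper opens to 85 mm and grips with 20 to 120 N. Pads are 22 mm wide; open, the fingers measure 114 mm over their backs; the gripper's body (76 mm by 85 mm) begins 54 mm behind the grasp point. The pads swing forward as they close: fully open they stand 13 mm farther back than shut.
Start: joints at [-1.546, 0.381, 1.297, -0, 1.464, -0.215], TCP at [130.625, -534.245, 231.322] pointing down, gripper open.
Joint ranges: [-3.11, 3.11], [-0.89, 2.33], [0.22, 2.48], [-1.42, 4.56], [0.17, 2.85], [-2.88, 2.88]. Speed limits (rad/s): [2.39, 2.39, 3.14, 3.14, 3.14, 3.14].

INTERFACE

Orientations are given as a rotation vector (axis times angle).
In Python, from bench import env gives the robot as it stands.
- The arm moves only by the tool carry_out, never from a script. Its argument "steps" is a list that holds one entry, the list of rows, each a list of 4 numbers: the shift along the world's x, y, z in mm, then the turn about the world's z in degrees. A call has 1 to 20 rows; each row is the pose to reach, as a shift and turn from the pose commanded when the call began; what a row does not reach only later rows make up. A row lasts 1/8 s, in which the tool goes at most 62.5 mm and 10.7 degrees, less where a joint would pass 70% of its speed; a pose out of reach is approached as far as the arm can. A call with a gripper value outside its range is refused whole. "hand" is the finger opening in mm, from 0 to 85.4, set as the call begins (left out, the last holds). The fingers move at their own pace and stop on an object; "grip_force" is the grip in N (left out, the last holds). Time passes only in rows, so rows that repeat a pose let the fingers close. It gives the time, the measured TCP pose, the force, the opening and the grip force at its end, in the units of the state.
- env.state(): the state, without advancing time (a new reading comes with each control period).
- env.capture(name): name is "scene" or "top"; returns a dict with "img" (400x640x3 uint8, red, green, blue), "intrinsics" (3x3 intrinsics, pixels), "distortion" ([k1, k2, p1, p2, k3] as OpenCV has them; the pictures are not rectified), "pose" (4x4, takes a point from camera to world coordinates). Camera axes: x right, y down, z forward; pixel columns grow to the right and rows downward; lengths in mm; the calibration is good to about 2 mm. A picture is of the moment at which its call begins. There is no depth.
- env.job_done(): hands the job in; it is judged then, once.
The state is a dict: "clock": time; "joint_positions": joint angles; "qvel": joint speeds; "effort": joint torques, N m; "ee_pos": TCP position; "eef_rot": TCP orientation; "force": force on the tool from outside, world axes, zero at the start; "wrist_torque": the same for the moment, N m; "finger_gap": finger opening in mm; "grasp_force": force on a finger pad.
Only numpy, scipy, OpenCV 4.12 (cv2) and the standard library are available. Lean on these libraries where they do the work, as an engineer would, in place of code of your own. Each camera call takes 0.05 s, during which the arm holds its last target. There are 200 camera calls.

TASK

The lid of the short, wide jar in the metal holder was left loose. Turn it clockwise until it sits snug on its seal, a little past the point where the ridge on the lid meets the pin on the holder and the resistance starts to rise, but do not overtighten it; then let go. Leave the tall slim jar standing where it is.

Things in the scene. Friction and masses are not known exactly. Their poses are not given: they have to be found in the camera images.
- lid_centre (a point): Centre, half-way up, of the round black ribbed lid of the short wide jar: 55 mm in diameter, 26 mm high, its top about 94 mm above the desk; below it the milky plastic jar is 52 mm wide down to the holder. Can be gripped across its diameter at any yaw. Turns about the vertical through this point, always on its thread, sinking 1.6 mm per rad.
- jar_lid (a joint): Turn of that lid on its thread, rad, growing clockwise from above (tightening). Starts loose at -1.15 to -0.5; friction 0.08 N m. It stops at 0, where the lid touches its rubber seal and the white ridge on its top points at the holder's pin; turning on then squeezes the seal (lid_seal).
- lid_seal (a joint): How far, in rad, the lid has been turned clockwise past touching its seal, squeezing it: 0 at the start. Begins to move at 0.25 N m and takes 1 N m per rad more. Snug is 0.05 to 0.5, best about 0.25 (14 degrees, 0.5 N m); beyond 0.5 it is overtightened. When let go it stays, or springs back to 0.15 to 0.25 if turned further.
- holder: Bare metal base plate, 120 x 120 x 8 mm, fixed to the desk, with a collar (62 mm across, top 28 mm above the desk) that keeps the short wide jar from turning. Origin under its centre, on the desk, below the lid's axis. Its index pin, dark, 12 mm thick, top 20 mm above the desk, stands 51 mm from the axis along the plate's own +y, to the robot's left.
- slim_centre (a point): Centre, half-way up, of the tall slim jar, a bystander that stands loose on the desk: 120 mm high, milky plastic, 38 mm wide, with a closed black ribbed lid 41 mm wide.
There are look-alikes about, which are no part of the job. What is shaped like the holder but yellow is not meant.

How it is judged:
By the outcome, as a careful person would: the job done as asked, in the order asked, and still so for the second after the job is handed in, with the robot touching nothing.
It also fails if it takes over 32 s, if anything falls off the work surface, if the arm or the gripper's body presses on something with over 40 N, if the wrist force passes 120 N, or if a joint passes its speed limit or range.

## Working session

There is one attempt and no reset: what is moved stays moved. The work goes in short steps, Python scripts to look and compute and a tool call to move; the robot and the scene stay as the last step left them, time stands still between calls to the robot, and variables do not carry over. Pictures are saved under pics/ and viewed, at most 10 in all, crops included, and the job is handed in when it is done.

Besides the shell and the picture viewer there is one more tool, called after "Request:" as name(argument=value, ...), one argument or row to a line, values as JSON. carry_out: Moves the arm, as the interface text tells. Its arguments: {"type":"object","properties":{"steps":{"type":"array"},"hand":{"type":"number"},"grip_force":{"type":"number"}},"required":["steps"]}

```bash
mkdir -p pics
python3 - <<'E'
from bench import env
import cv2,numpy as np,pickle
d={}
for n in("scene","top"):
    c=env.capture(n);d[n]=c;cv2.imwrite(f"pics/{n}0.png",c["img"][:,:,::-1]);print(n,c["pose"].round(3).tolist(),c["intrinsics"].tolist())
pickle.dump(d,open("c0.pkl","wb"))
print(env.hold_point_z,env.state())
E
```

```text
scene [[-0.916, -0.293, 0.272, 262.572], [-0.4, 0.686, -0.607, 630.069], [-0.009, -0.666, -0.746, 847.277], [0.0, 0.0, 0.0, 1.0]] [[414.3253402611707, 0.0, 320.76976701861906], [0.0, 414.3253402611707, 194.54709202467768], [0.0, 0.0, 1.0]]
top [[-0.03, -0.994, 0.109, 415.367], [-1.0, 0.031, 0.006, 15.65], [-0.009, -0.109, -0.994, 1303.198], [0.0, 0.0, 0.0, 1.0]] [[428.28472206099275, 0.0, 320.6594467717524], [0.0, 428.28472206099275, 197.7734895243569], [0.0, 0.0, 1.0]]
18.700000000000003 {'clock': 0.1, 'joint_positions': array([-1.54628717e+00,  3.81148022e-01,  1.29815232e+00,  1.57985281e-05,
        1.46361525e+00, -2.15272876e-01]), 'qvel': array([ 8.26623893e-04, -1.78131530e-03, -2.96254945e-03, -7.07876773e-05,
       -1.43651390e-03, -7.89104727e-04]), 'effort': array([ 4.14511829e-03, -4.49222374e+01, -2.31657618e+01, -1.47589776e-04,
        3.65875705e-03,  8.09730736e-07]), 'ee_pos': array([ 130.62974123, -533.99530779,  230.77411768]), 'eef_rot': array([-3.11773561e+00, -3.75587084e-01, -2.22376639e-04]), 'force': array([-0.38151211, -0.18409434, -0.39490848]), 'wrist_torque': array([ 0.0283968 ,  0.0161119 , -0.00499917]), 'grasp_force': 0.0, 'finger_gap': 84.9184038539152}
```

View pics/scene0.png

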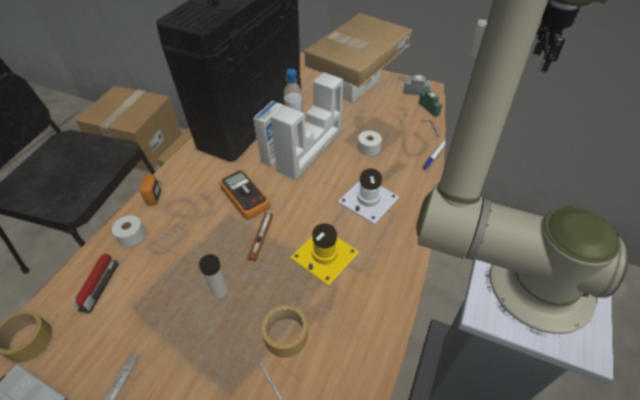

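View pics/top0.png

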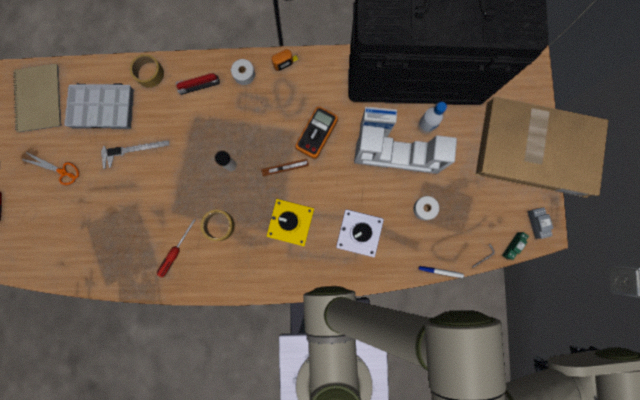

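The scene view shows two wide jars with holders: a yellow one (scene 324,250; top 289,222) and a bare-metal one (scene 370,195; top 360,232). The slim jar is at scene (212,275) and top (224,160). The metal one fits the task because yellow is excluded. I'll confirm it in an enlarged crop.

```bash
cat > h.py <<'E'
import cv2,numpy as np
def ray(c,uv,z):
    p=cv2.undistortPoints(np.array([[uv]],float),c["intrinsics"],np.array(c["distortion"],float))[0,0]
    T=np.array(c["pose"]);d=T[:3,:3]@[p[0],p[1],1];o=T[:3,3]
    return o+d*(z-o[2])/d[2]
def proj(c,P):
    T=np.linalg.inv(c["pose"])
    return cv2.projectPoints(np.array([P],float),cv2.Rodrigues(T[:3,:3])[0],T[:3,3],c["intrinsics"],np.array(c["distortion"],float))[0][0,0]
E
python3 - <<'E'
import pickle,cv2,numpy as np
from h import *
d=pickle.load(open("c0.pkl","rb"))
t,s=d["top"],d["scene"]
a=cv2.resize(t["img"][202:264,328:392],None,fx=6,fy=6,interpolation=cv2.INTER_CUBIC)
b=cv2.resize(s["img"][162:224,336:400],None,fx=6,fy=6,interpolation=cv2.INTER_CUBIC)
cv2.imwrite("pics/crop1.png",np.hstack([a,b])[:,:,::-1])
for n,c,(x0,x1,y0,y1) in(("top",t,(335,386,207,259)),("scene",s,(336,400,162,224))):
    g=cv2.cvtColor(c["img"],cv2.COLOR_RGB2GRAY)[y0:y1,x0:x1]
    m=(g<60).astype(np.uint8)
    k,l,st,ce=cv2.connectedComponentsWithStats(m)
    for i in range(1,k):
        if st[i,4]>3: print(n,st[i],ce[i]+[x0,y0],ray(c,ce[i]+[x0,y0],94).round(1),ray(c,ce[i]+[x0,y0],20).round(1))
# plate yaw
g=t["img"][207:259,335:386]; m=(g.min(2)>150).astype(np.uint8)
cn=max(cv2.findContours(m,0,1)[0],key=cv2.contourArea);r=cv2.minAreaRect(cn)
bp=cv2.boxPoints(r)+[335,207];w=np.array([ray(t,q,8) for q in bp]);print(w.round(1),w.mean(0))
E
```

```text
top [ 18  16  19  18 231] [362.52813853 231.48051948] [449.2 -92.   94. ] [451.3 -98.6  20. ]
scene [ 25   8  20  19 269] [370.0669145  178.81040892] [444.4 -80.6  94. ] [ 462.3 -150.4   20. ]
[[ 406.7  -18.     8. ]
 [ 520.2  -49.7    8. ]
 [ 488.6 -164.2    8. ]
 [ 375.6 -131.6    8. ]] [447.80608621 -90.89339135   8.        ]
```

View pics/crop1.png

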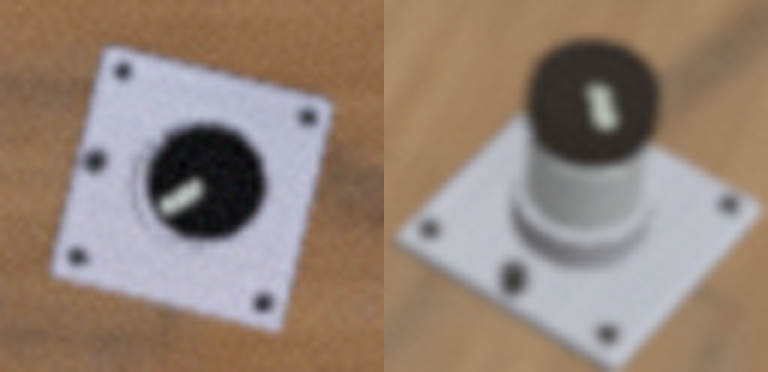

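The crop confirms the bare-metal plate. In the left (top) half the lid is at crop (206,181), the pin at (95,160), and the ridge points from the centre toward (165,210). Next I compute the angles and centre.

Run:
```python
import pickle,cv2,numpy as np
from h import *
d=pickle.load(open("c0.pkl","rb"))
t,s=d["top"],d["scene"]
def up(c,x0,y0,w,h):
    return cv2.resize(c["img"][y0:y0+h,x0:x0+w],None,fx=6,fy=6,interpolation=cv2.INTER_CUBIC)
res={}
for n,c,x0,y0,w,h,cc in(("top",t,328,202,64,62,(206,181)),("scene",s,336,162,64,62,(211,102))):
    g=cv2.cvtColor(up(c,x0,y0,w,h),cv2.COLOR_RGB2GRAY)
    m=(g<100).astype(np.uint8); k,l,st,ce=cv2.connectedComponentsWithStats(m)
    i=max(range(1,k),key=lambda i:st[i,4])
    cn=max(cv2.findContours((l==i).astype(np.uint8),0,1)[0],key=cv2.contourArea)
    f=np.zeros_like(m);cv2.drawContours(f,[cn],-1,1,-1)
    e=cv2.fitEllipse(cn);M=cv2.moments(f)
    px=lambda q:(np.array(q)+.5)/6-.5+[x0,y0]
    rm=((g>120)&(cv2.erode(f,np.ones((9,9)))>0)).astype(np.uint8)
    k,l,st,ce=cv2.connectedComponentsWithStats(rm)
    j=max(range(1,k),key=lambda i:st[i,4]);r=cv2.minAreaRect(np.argwhere(l==j)[:,::-1].astype(np.float32))
    bp=cv2.boxPoints(r);W=np.array([ray(c,px(q),95)[:2] for q in bp])
    ed=[(bp[1]-bp[0],W[1]-W[0]),(bp[2]-bp[1],W[2]-W[1])];v=max(ed,key=lambda q:np.linalg.norm(q[0]))[1]
    print(n,"blob",e,"centre z94",ray(c,px(e[0]),94).round(1),"z81",ray(c,px(e[0]),81).round(1),"ridge c",W.mean(0).round(1),"dir",np.degrees(np.arctan2(v[1],v[0])).round(1))
pin=ray(t,(np.array([95,160])+.5)/6-.5+[328,202],20);print("pin",pin.round(1))
for z in(8,): print(proj(t,[448,-91,8]),proj(t,[448,-91,94]),proj(s,[448,-91,94]))
```

```text
top blob ((205.75729370117188, 181.77101135253906), (114.36030578613281, 117.07518768310547), 104.9078598022461) centre z94 [448.1 -90.1  94. ] z81 [448.5 -91.3  81. ] ridge c [441.1 -78.3] dir -61.0
scene blob ((208.83206176757812, 102.15032958984375), (129.01759338378906, 138.8399200439453), 88.91300201416016) centre z94 [443.9 -81.6  94. ] z81 [447.  -93.9  81. ] ridge c [439.4 -79.4] dir 119.6
pin [462.7 -41.9  20. ]
[359.69741733 232.76930249] [362.18072862 231.92090815] [370.07622522 175.69160501]
```

Request:
carry_out(
  steps=[
    [[25,35,0,0],[50,70,0,0],[75,105,0,0],[100,140,0,0],[125,175,0,0],[150,210,0,0],[175,245,0,0],[200,280,0,0],[225,315,0,0],[250,350,0,0],[275,385,-10,0],[300,420,-35,0],[317.4,443.2,-60,0],[317.4,443.2,-90,0],[317.4,443.2,-100,0],[317.4,443.2,-100,0],[317.4,443.2,-100,0]],
  ],
  hand=85,
)

```text
clock: 2.22
ee_pos: [448.4, -91.6, 132.3]
eef_rot: [3.118, 0.375, 0.002]
force: [0.5, -0.4, 0.0]
finger_gap: 85.2
grasp_force: 0.0
```

Run:
```python
from bench import env
import cv2,numpy as np
from h import *
s=env.state();print(s)
a=[]
for n in("scene","top"):
    c=env.capture(n)
    x,y=(300,110) if n=="scene" else (310,180)
    a.append(cv2.resize(c["img"][y:y+110,x:x+100],None,fx=4,fy=4,interpolation=cv2.INTER_CUBIC))
cv2.imwrite("pics/near.png",np.hstack(a)[:,:,::-1])
```

```text
{'clock': 2.225, 'joint_positions': array([-4.61084464e-01,  3.29356572e-01,  1.70335367e+00, -8.44716297e-06,
        1.10707512e+00,  8.70550098e-01]), 'qvel': array([ 1.92827310e-03, -3.57224222e-03,  6.13885497e-04, -1.36981388e-03,
       -3.81293770e-03, -2.99250144e-05]), 'effort': array([ 5.16895240e-02, -3.67101502e+01, -1.81569850e+01,  1.66585905e-03,
        2.46678865e-03, -5.91077132e-04]), 'ee_pos': array([448.40170818, -91.56693281, 132.28759986]), 'eef_rot': array([3.11816544e+00, 3.74666475e-01, 2.36632505e-03]), 'force': array([ 0.45806426, -0.35216805,  0.02486015]), 'wrist_torque': array([ 0.00060701,  0.01064454, -0.02303166]), 'grasp_force': 0.0, 'finger_gap': 85.1720899968533}
```

View pics/near.png

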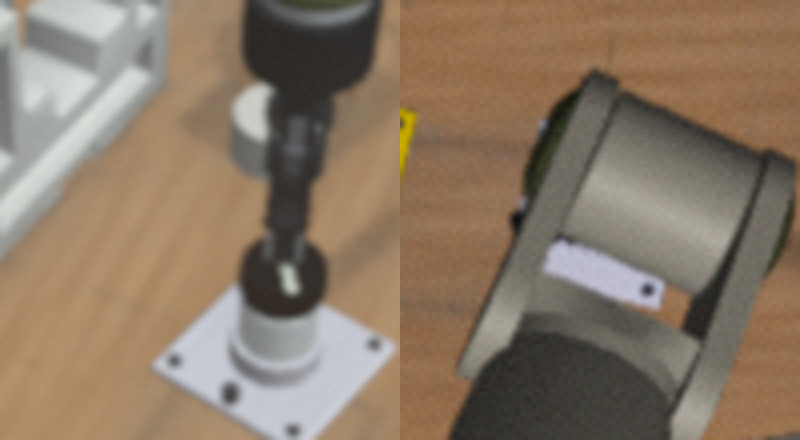

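Near view: in the scene half the fingers hang in line above the lid (crop 283,280), and the ridge is visible. The position looks centred, so I descend.

Request:
carry_out(
  steps=[
    [[0,0,-15,0],[0,0,-30,0],[0,0,-45,0],[0,0,-60,0],[0,0,-73,0],[0,0,-73,0],[0,0,-73,0]],
  ],
)

```text
clock: 3.2
ee_pos: [448.3, -91.2, 58.8]
eef_rot: [3.119, 0.376, 0.001]
force: [1.1, -1.1, 0.3]
finger_gap: 84.9
grasp_force: 0.0
```

Request:
carry_out(
  steps=[
    [[0,0,0,0],[0,0,0,0],[0,0,0,0],[0,0,0,0],[0,0,0,0],[0,0,0,0],[0,0,0,0],[0,0,0,0]],
  ],
  hand=40,
  grip_force=40,
)

```text
clock: 4.2
ee_pos: [448.5, -91.8, 59.1]
eef_rot: [3.117, 0.376, 0.002]
force: [-1.6, -3.9, 5.8]
finger_gap: 54.4
grasp_force: 40.8
```

```bash
python3 -c "
from bench import env
s=env.state();print({k:s[k] for k in('clock','ee_pos','force','wrist_torque','grasp_force','finger_gap')})"
```

```text
{'clock': 4.2, 'ee_pos': array([448.50455465, -91.81693119,  59.12408453]), 'force': array([-1.59925077, -3.86642178,  5.84750831]), 'wrist_torque': array([-0.54182003,  0.24414693, -0.02319981]), 'grasp_force': 40.80566167831421, 'finger_gap': 54.41149700423753}
```

The grip is good: 54.4 mm gap and little side force. Turning clockwise now, with the first 36° followed by a check.

Request:
carry_out(
  steps=[
    [[0,0,0,0],[0,0,0,0],[0,0,-0.1,-3],[0,0,-0.2,-6],[0,0,-0.3,-10],[0,0,-0.4,-14],[0,0,-0.5,-18],[0,0,-0.6,-22],[0,0,-0.7,-26],[0,0,-0.8,-30],[0,0,-0.9,-33],[0,0,-1,-36],[0,0,-1,-36],[0,0,-1,-36]],
  ],
  grip_force=80,
)

```text
clock: 5.95
ee_pos: [448.5, -92.3, 58.3]
eef_rot: [3.08, -0.606, 0.003]
force: [-3.5, -6.8, 8.1]
finger_gap: 53.6
grasp_force: 82.1
```

```bash
cat > st.py <<'E'
from bench import env
import numpy as np
s=env.state();a=2*np.degrees(np.arctan2(s['eef_rot'][1],s['eef_rot'][0]));print({k:np.round(s[k],3) for k in('clock','ee_pos','force','wrist_torque','grasp_force','finger_gap')},"yaw",a)
E
python3 st.py
```

```text
{'clock': np.float64(5.95), 'ee_pos': array([448.468, -92.332,  58.28 ]), 'force': array([-3.459, -6.793,  8.091]), 'wrist_torque': array([-1.068,  0.585, -0.118]), 'grasp_force': np.float64(82.067), 'finger_gap': np.float64(53.615)} yaw -22.249641086258865
```

Request:
carry_out(
  steps=[
    [[0,0,-0.1,-3],[0,0,-0.1,-5],[0,0,-0.1,-5],[0,0,-0.1,-5]],
  ],
)

```text
clock: 6.45
ee_pos: [448.4, -92.4, 58.2]
eef_rot: [3.051, -0.739, 0.003]
force: [-3.9, -8.2, 7.7]
finger_gap: 53.2
grasp_force: 82.2
```

```bash
python3 st.py
```

```text
{'clock': np.float64(6.45), 'ee_pos': array([448.444, -92.415,  58.155]), 'force': array([-3.9  , -8.219,  7.688]), 'wrist_torque': array([-1.142,  0.65 , -0.025]), 'grasp_force': np.float64(82.172), 'finger_gap': np.float64(53.151)} yaw -27.245676092265516
```

Request:
carry_out(
  steps=[
    [[0,0,-0.1,-3],[0,0,-0.1,-5],[0,0,-0.1,-5],[0,0,-0.1,-5]],
  ],
)

```text
clock: 6.95
ee_pos: [448.4, -92.4, 58.0]
eef_rot: [3.016, -0.871, 0.003]
force: [-4.2, -8.1, 7.3]
finger_gap: 53.3
grasp_force: 82.2
```

```bash
python3 st.py
```

```text
{'clock': np.float64(6.95), 'ee_pos': array([448.384, -92.431,  58.039]), 'force': array([-4.187, -8.054,  7.295]), 'wrist_torque': array([-1.276,  0.621,  0.076]), 'grasp_force': np.float64(82.172), 'finger_gap': np.float64(53.35)} yaw -32.21423893600731
```

```bash
cat > pic.py <<'E'
from bench import env
import cv2,sys,pickle
c=env.capture("scene");pickle.dump(c,open("c1.pkl","wb"))
cv2.imwrite(sys.argv[1],cv2.resize(c["img"][140:230,320:410],None,fx=6,fy=6,interpolation=cv2.INTER_CUBIC)[:,:,::-1])
E
python3 pic.py pics/turn1.png; python3 st.py
```

```text
{'clock': np.float64(7.0), 'ee_pos': array([448.397, -92.449,  58.065]), 'force': array([-4.086, -7.41 ,  7.478]), 'wrist_torque': array([-1.241,  0.643,  0.148]), 'grasp_force': np.float64(82.172), 'finger_gap': np.float64(53.282)} yaw -32.21891516585822
```

View pics/turn1.png

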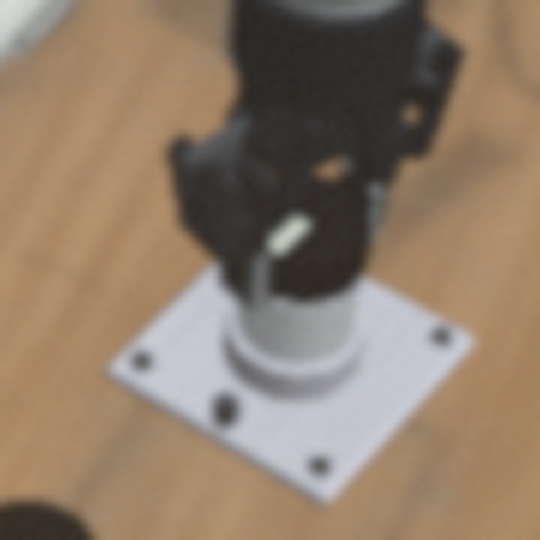

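The ridge is visible at crop (288,234), pointing to the lower left roughly toward the pin (225,408). I'll measure its angle.

```bash
cat > ang.py <<'E'
import pickle,cv2,numpy as np
from h import *
c=pickle.load(open("c1.pkl","rb"))
x0,y0=320,140
g=cv2.cvtColor(cv2.resize(c["img"][y0:230,x0:410],None,fx=6,fy=6,interpolation=cv2.INTER_CUBIC),cv2.COLOR_RGB2GRAY)
for th in(120,135,150):
    k,l,st,ce=cv2.connectedComponentsWithStats((g>th).astype(np.uint8))
    b=[i for i in range(1,k) if 100<st[i,4]<2500 and 255<ce[i][0]<325 and 205<ce[i][1]<262]
    for i in b:
        p=np.argwhere(l==i)[:,::-1]
        W=np.array([ray(c,(q+.5)/6-.5+[x0,y0],94.5)[:2] for q in p])
        w,v=np.linalg.eigh(np.cov(W.T));v=v[:,1]*np.sign(v[1,1])
        print(th,st[i],"c",W.mean(0).round(1),"dir",np.degrees(np.arctan2(v[1],v[0])).round(1),"sd",np.sqrt(w).round(1))
E
python3 ang.py
```

```text
120 [269 217  40  37 889] c [450.2 -78. ] dir 76.2 sd [2.7 6.4]
135 [270 219  38  34 720] c [450.2 -77.9] dir 75.5 sd [2.4 6. ]
150 [272 220  33  31 566] c [450.3 -77.9] dir 75.5 sd [2.  5.5]
```

The ridge is at about 75°, matching the pin direction of 74.4°, so the lid is at contact. I go on about 14° in small steps, watching the torque.

Request:
carry_out(
  steps=[
    [[0,0,0,-2],[0,0,-0.1,-5],[0,0,-0.1,-5],[0,0,-0.1,-5]],
  ],
)

```text
clock: 7.5
ee_pos: [448.4, -92.5, 58.0]
eef_rot: [2.975, -1.001, 0.003]
force: [-4.6, -7.4, 8.3]
finger_gap: 52.9
grasp_force: 82.2
```

```bash
python3 st.py
```

```text
{'clock': np.float64(7.5), 'ee_pos': array([448.355, -92.499,  58.015]), 'force': array([-4.553, -7.351,  8.273]), 'wrist_torque': array([-1.28 ,  0.743,  0.115]), 'grasp_force': np.float64(82.167), 'finger_gap': np.float64(52.888)} yaw -37.210457253075404
```

Request:
carry_out(
  steps=[
    [[0,0,0,-2],[0,0,-0.1,-5],[0,0,-0.1,-5],[0,0,-0.1,-5]],
  ],
)

```text
clock: 8.0
ee_pos: [448.3, -92.5, 58.0]
eef_rot: [2.928, -1.13, 0.004]
force: [-3.8, -8.8, 9.3]
finger_gap: 53.2
grasp_force: 82.2
```

```bash
python3 st.py; python3 pic.py pics/turn2.png; python3 ang.py
```

```text
{'clock': np.float64(8.0), 'ee_pos': array([448.333, -92.541,  57.997]), 'force': array([-3.838, -8.76 ,  9.306]), 'wrist_torque': array([-1.314,  0.889,  0.208]), 'grasp_force': np.float64(82.202), 'finger_gap': np.float64(53.153)} yaw -42.19379816285855
120 [261 214  43  35 882] c [453.1 -78.8] dir 68.1 sd [2.8 6.3]
135 [262 216  41  32 716] c [453.  -78.9] dir 67.0 sd [2.4 5.9]
150 [265 218  36  28 545] c [453.  -78.9] dir 66.9 sd [2.  5.5]
```

View pics/turn2.png

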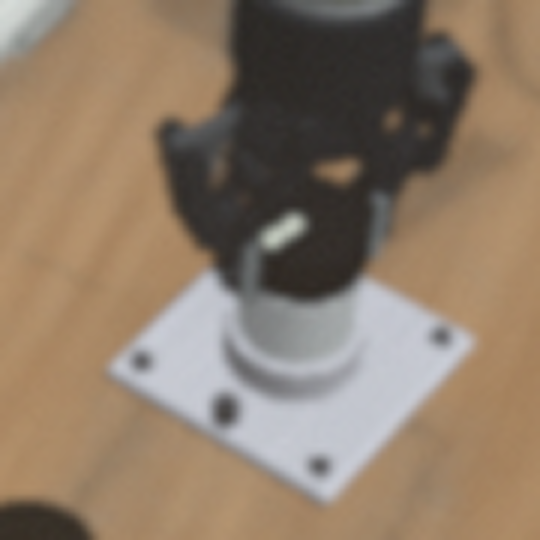

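The ridge is now at 67°, about 7–8° past the pin, and the torque is up about 0.33 N m over free turning. Another 6–7° gets near the best value.

Request:
carry_out(
  steps=[
    [[0,0,0,-2],[0,0,-0.1,-5],[0,0,-0.1,-7],[0,0,-0.1,-7],[0,0,-0.1,-7]],
  ],
)

```text
clock: 8.68
ee_pos: [448.2, -92.6, 58.0]
eef_rot: [2.854, -1.306, 0.004]
force: [-5.3, -8.2, 10.6]
finger_gap: 53.3
grasp_force: 82.3
```

```bash
python3 st.py; python3 pic.py pics/x.png; python3 ang.py
```

```text
{'clock': np.float64(8.675), 'ee_pos': array([448.242, -92.599,  57.953]), 'force': array([-5.278, -8.205, 10.609]), 'wrist_torque': array([-1.388,  0.957,  0.416]), 'grasp_force': np.float64(82.275), 'finger_gap': np.float64(53.253)} yaw -49.16764185069963
120 [257 215  46  29 808] c [454.3 -79.7] dir 58.7 sd [2.6 6.1]
135 [259 216  43  27 643] c [454.3 -79.8] dir 58.5 sd [2.3 5.7]
150 [261 218  39  23 479] c [454.2 -79.8] dir 57.9 sd [1.8 5.1]
```

The ridge is about 12–16° past the pin, and the torque is up about 0.5 N m. I release and retreat.

Request:
carry_out(
  steps=[
    [[0,0,0,0],[0,0,0,0],[0,0,0,0],[0,0,0,0],[0,0,0,0],[0,0,0,0],[0,0,20,0],[0,0,45,0],[0,0,80,0],[0,0,120,0],[-10,-30,150,0],[-25,-70,150,0],[-40,-110,150,0],[-55,-150,150,0],[-70,-190,150,0],[-85,-230,150,0],[-85,-230,150,0],[-85,-230,150,0]],
  ],
  hand=85,
)

```text
clock: 10.98
ee_pos: [363.1, -320.5, 206.7]
eef_rot: [-2.855, 1.309, 0.001]
force: [-0.8, 0.3, -0.2]
finger_gap: 84.9
grasp_force: 0.0
```

```bash
python3 st.py; python3 pic.py pics/end.png; python3 ang.py
```

```text
{'clock': np.float64(10.975), 'ee_pos': array([ 363.054, -320.483,  206.698]), 'force': array([-0.798,  0.283, -0.198]), 'wrist_torque': array([ 0.003, -0.001, -0.033]), 'grasp_force': np.float64(0.0), 'finger_gap': np.float64(84.901)} yaw 310.73390361102463
120 [259 215  45  33 876] c [453.8 -79.2] dir 64.0 sd [2.8 6.2]
135 [260 216  42  30 700] c [453.8 -79.2] dir 63.2 sd [2.4 5.7]
150 [262 218  38  26 539] c [453.9 -79.1] dir 62.7 sd [2.  5.3]
```

View pics/end.png

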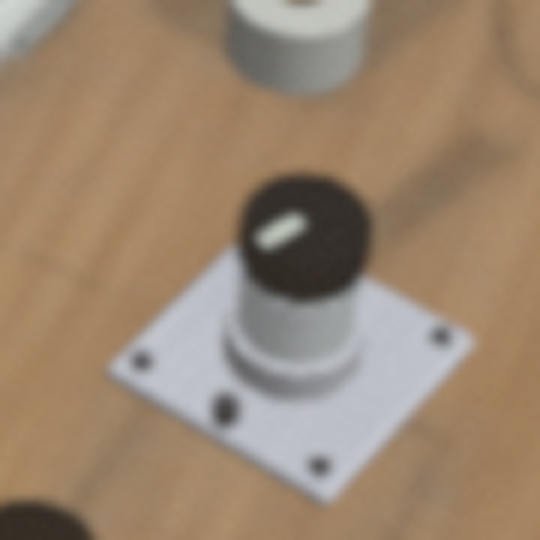

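The lid stands free with its ridge at (280,231), about 11° (0.19 rad) past the pin. That fits the expected spring-back to 0.15–0.25. I hand the job in.

```bash
python3 -c "
from bench import env
print(env.job_done())"
```

```text
the job is handed in; nothing more can be done
None
```

I turned the short wide jar's lid clockwise to about 0.19 rad (11°) past the pin, measured from the scene camera after release, which is inside the snug range. I then let go and handed the job in at about 11 s, without going near the tall slim jar; the hand-in returned no verdict.

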